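# Put away the hole-saw sets

## Robot

A 6-joint arm with a two-finger parallel gripper is mounted at the origin on the work surface. World frame = base frame: x ahead of the robot, y to its left, z up, the work surface at z = 0. Lengths are in m, angles in degrees, forces in N, time in s.
With the tool pointing down it reaches from about 0.25 to 0.725 m from the base axis. Payload 9.7 kg.
Tool frame: the origin (TCP) lies at the very end of the fingers, on their centre line; the grasp point (between the pads) lies 19 mm behind it (bot.hold_point_z is the distance from the TCP to the grasp point, in m); z points along the fingers, y is the line along which they close (so a half turn about z gives the same grasp; the last joint's range is limited). The gripper opens to 85 mm and grips with 20 to 120 N. Pads are 22 mm wide; open, the fingers measure 114 mm over their backs; the gripper's body (76 mm by 85 mm) begins 54 mm behind the grasp point. The pads swing forward as they close: fully open they stand 13 mm farther back than shut.
Start: joints at [68.87, 4.979, 10.078, 95.1, 0, 90], TCP at [0.198, 0.513, 0.231] pointing down, gripper open.
Joint ranges: [-179.16, 179.16], [-48.56, 103.87], [-65.8, 70.77], [-126.05, 130.52], [-82.76, 87.17], [-180, 180]. Speed limits (degrees/s): [127.2, 127.2, 147.25, 180, 180, 180].

## Interface

Orientations are given as [roll, pitch, yaw] about the fixed x, y, z axes, in that order (R = Rz(yaw) Ry(pitch) Rx(roll)).
In Python, from workcell import bot gives the robot as it stands.
- The arm moves only by the tool play_rows, never from a script. Its argument "targets" is a list of rows, each an object with "grip": the closure in counts, from 0 (fully open) to 255 (shut); "linear": the shift along the world's x, y, z in cm, a list of three; "delta_rot": the turn, a rotation vector about the world's x, y, z in rad, a list of three. A call has 1 to 10 rows; each row is the pose to reach, as a shift and turn from the pose commanded when the call began; what a row does not reach only later rows make up. A row lasts 1/10 s, in which the tool goes at most 50 mm and 8.59 degrees, less where a joint would pass 70% of its speed; a pose out of reach is approached as far as the arm can. A call with a gripper value outside its range is refused whole. The fingers move at their own pace and stop on an object; "force" is the grip in N (left out, the last holds). Time passes only in rows, so rows that repeat a pose let the fingers close. It gives the time, the measured TCP pose, the force, the opening and the grip force at its end, in the units of the state.
- bot.get_obs(): the state, without advancing time (a new reading comes with each control period).
- bot.camera(name): name is "scene" or "top" or "wrist"; returns a dict with "color" (384x512x3 uint8, red, green, blue), "range_z" (384x512 float32, m along the optical axis (not along the pixel's ray), 0 where there is no reading), "fov_y" (degrees; the focal length in pixels is half the picture's height over the tangent of half this angle, whatever the lens; pixels are square), "cx", "cy" (the principal point, pixels), "world_to_cam" (4x4, takes a point from world to camera coordinates). Camera axes: x right, y up, looking along -z (the intrinsics and any distortion apply to the point x, -y, -z); pixel columns grow to the right and rows downward; lengths in m; the calibration is good to about 2 mm. A picture is of the moment at which its call begins.
- bot.job_done(): hands the job in; it is judged then, once.
Trained networks look in a picture, given as the dict that the camera call returned (one of the last four; its "shot" number tells which), for a name from the list of things; names that differ only in an ending like _2 or _b are one class to them, and where a whole thing is asked for, a point or a joint stands for the part that bears it (a point fixed in the world has none). Each returns a list of dicts, best first, with "conf" (0 to 1); they miss things now and then, are a little off and sometimes report something else, mostly with a low value. They report only what shows in the picture. A call takes as long as a camera call. They do not tell look-alikes from the thing itself.
- bot.search_frame(picture, target): "box" ([left, top, right, bottom] in pixels, round what is visible of it).
- bot.trace(picture, target): "pixels" (384x512 bool, what is visible of it) and "box" ([left, top, right, bottom] in pixels, round what is visible of it).
- bot.pinpoint(picture, target): "pixel" ([column, row] in pixels: a listed point, or the origin of a listed thing).
The state is a dict: "time": time; "q": joint angles; "qd": joint speeds; "joint_efforts": joint torques, N m; "ee_pos": TCP position; "tcp_rot": TCP orientation; "wrist_force": force on the tool from outside, world axes, zero at the start; "torque": the same for the moment, N m; "opening": finger opening in m; "grasp_force": force on a finger pad.
Only numpy, scipy, OpenCV 4.12 (cv2) and the standard library are available. Lean on these libraries where they do the work, as an engineer would, in place of code of your own. Each camera call takes 0.05 s, during which the arm holds its last target. There are 200 camera calls.

## Task

Put the hole saws away on their storage stands: the three yellow ones on the yellow stand and the two blue ones on the blue stand, mouth down over the post, smallest first and each larger one over it, so that every saw's rim sits flat on the base of its stand. Do not knock over the glue bottle.

Things in the scene. Friction and masses are not known exactly. Their poses are not given: they have to be found in the camera images.
- yellow_small: The small yellow hole saw: a loose yellow steel cup standing mouth down, toothed rim on the table, 34 mm outside diameter, 34 mm tall, wall 3 mm, inside diameter 28 mm, flat back 5 mm thick on top with a 22 mm hole through its middle. Origin on its axis at the rim (underside); z up along the axis.
- yellow_medium: The medium yellow hole saw: a loose yellow steel cup standing mouth down, toothed rim on the table, 50 mm outside diameter, 42 mm tall, wall 3 mm, inside diameter 44 mm, flat back 5 mm thick on top with a 22 mm hole through its middle. Origin on its axis at the rim (underside); z up along the axis.
- yellow_large: The large yellow hole saw: a loose yellow steel cup standing mouth down, toothed rim on the table, 66 mm outside diameter, 50 mm tall, wall 3 mm, inside diameter 60 mm, flat back 5 mm thick on top with a 22 mm hole through its middle. Origin on its axis at the rim (underside); z up along the axis.
- blue_small: The small blue hole saw: a loose blue steel cup standing mouth down, toothed rim on the table, 42 mm outside diameter, 38 mm tall, wall 3 mm, inside diameter 36 mm, flat back 5 mm thick on top with a 22 mm hole through its middle. Origin on its axis at the rim (underside); z up along the axis.
- blue_large: The large blue hole saw: a loose blue steel cup standing mouth down, toothed rim on the table, 62 mm outside diameter, 48 mm tall, wall 3 mm, inside diameter 56 mm, flat back 5 mm thick on top with a 22 mm hole through its middle. Origin on its axis at the rim (underside); z up along the axis.
- yellow_stand: The yellow storage stand, fixed to the bench: a yellow round base 90 mm in diameter and 10 mm thick with an upright steel post in its middle, 10 mm in diameter, its top 65 mm above the bench. Origin on its axis at the bench; z up. Hole saws go over the post, mouth down, and rest with their rims on the base; each larger one fits over the smaller ones of its set.
- blue_stand: The blue storage stand, fixed to the bench: a blue round base 90 mm in diameter and 10 mm thick with an upright steel post in its middle, 10 mm in diameter, its top 65 mm above the bench. Origin on its axis at the bench; z up. Hole saws go over the post, mouth down, and rest with their rims on the base; each larger one fits over the smaller ones of its set.
- glue: White glue bottle with an orange cap, loose, standing among the things, about 52 mm in diameter and 145 mm tall; a bystander. Origin at the centre of its underside, z up.
Not all that is in view belongs to the job. Leave any brown or pink look-alike of the yellow_small alone.

How it is judged:
By the outcome, as a careful person would: the job done as asked, in the order asked, and still so for the second after the job is handed in, with the robot touching nothing.
It also fails if it takes over 136 s, if anything falls off the work surface, if the arm or the gripper's body presses on something with over 40 N, if the wrist force passes 120 N, or if a joint passes its speed limit or range.

## Working session

There is one attempt and no reset: what is moved stays moved. The work goes in short steps, Python scripts to look and compute and a tool call to move; the robot and the scene stay as the last step left them, time stands still between calls to the robot, and variables do not carry over. Pictures are saved under pics/ and viewed, at most 14 in all, crops included, and the job is handed in when it is done.

Besides the shell and the picture viewer there is one more tool, called after "Request:" as name(argument=value, ...) on one line, values as JSON. play_rows: Moves the arm, as the interface text tells. Its arguments: {"type":"object","properties":{"targets":{"type":"array","items":{"type":"object","properties":{"grip":{"type":"number"},"linear":{"type":"array","items":{"type":"number"}},"delta_rot":{"type":"array","items":{"type":"number"}}}}},"force":{"type":"number"}},"required":["targets"]}

```bash
mkdir -p pics
cat > h.py <<'E'
import numpy as np, cv2
from workcell import bot
def f(p): return 192/np.tan(np.radians(p["fov_y"]/2))
def cloud(p):
    z=p["range_z"]; F=f(p); v,u=np.mgrid[:384,:512]
    P=np.stack([(u-p["cx"])*z/F,-(v-p["cy"])*z/F,-z,np.ones_like(z)],-1)
    W=P@np.linalg.inv(np.array(p["world_to_cam"])).T
    W[z==0]=np.nan
    return W[...,:3]
def save(p,n): cv2.imwrite(f"pics/{n}.png",p["color"][...,::-1])
E
python3 - <<'E'
from h import *
o=bot.get_obs(); print(o)
for n in("top","scene"):
    p=bot.camera(n); save(p,n+"0"); W=cloud(p)
    print(n,p["fov_y"],p["cx"],p["cy"],[k for k in p],np.round(p["world_to_cam"],3).tolist())
    for t in "yellow_small yellow_medium yellow_large blue_small blue_large yellow_stand blue_stand glue".split():
        for d in bot.trace(p,t)[:4]:
            m=d["pixels"]; w=W[m]; w=w[~np.isnan(w[:,0])]
            if len(w)==0: continue
            zt=np.percentile(w[:,2],95); top=w[w[:,2]>zt-.006]
            c=(top[:,:2].max(0)+top[:,:2].min(0))/2
            print(t,round(d["conf"],2),np.round(d["box"]).astype(int).tolist(),"top z",zt.round(3),"c",c.round(3),"ext",np.ptp(top[:,:2],0).round(3))
E
```

```text
{'time': 0.0, 'q': array([6.88713502e+01, 5.01107170e+00, 1.00349533e+01, 9.50981437e+01,
       7.84509356e-05, 8.99997236e+01]), 'qd': array([ 0.00413701,  0.0483582 , -0.09639474, -0.05501984, -0.05471201,
        0.01375888]), 'joint_efforts': array([ 2.39648303e-03, -5.20391607e+01,  4.64794064e+01,  1.64921978e-02,
       -2.41073832e-05, -6.72842635e-07]), 'ee_pos': array([0.19817664, 0.5128242 , 0.2305878 ]), 'tcp_rot': array([-1.79925738e+02, -7.88091252e-05,  1.58871627e+02]), 'wrist_force': array([-0.56860884,  0.08856344, -0.08180789]), 'torque': array([ 0.01471364,  0.01743529, -0.01578007]), 'grasp_force': 0.0, 'opening': 0.08557959907524453}
top 44.75408113478964 256.64980130537845 190.39721163975142 ['color', 'range_z', 'fov_y', 'cx', 'cy', 'world_to_cam', 'shot'] [[0.019, -1.0, 0.005, -0.008], [0.985, 0.019, 0.172, -0.529], [-0.172, 0.002, 0.985, -1.21], [0.0, 0.0, 0.0, 1.0]]
yellow_small 0.54 [216, 156, 226, 167] top z 0.038 c [0.611 0.1  ] ext [0.029 0.03 ]
yellow_medium 0.64 [210, 204, 232, 222] top z 0.047 c [0.47  0.098] ext [0.046 0.046]
yellow_large 0.97 [160,
[... 863 characters left out ...]
0.633 0.017] ext [0.033 0.031]
yellow_small 0.53 [297, 208, 314, 226] top z 0.036 c [0.616 0.099] ext [0.034 0.032]
yellow_medium 0.84 [269, 180, 286, 198] top z 0.044 c [0.474 0.096] ext [0.051 0.05 ]
yellow_large 0.96 [301, 152, 325, 176] top z 0.052 c [0.404 0.224] ext [0.064 0.067]
blue_small 0.77 [336, 200, 354, 212] top z 0.04 c [0.611 0.218] ext [0.043 0.041]
blue_large 0.89 [159, 222, 184, 251] top z 0.05 c [ 0.577 -0.223] ext [0.06  0.061]
yellow_stand 0.66 [207, 186, 242, 218] top z 0.039 c [ 0.478 -0.075] ext [0.01  0.009]
blue_stand 0.6 [138, 180, 170, 206] top z 0.039 c [ 0.375 -0.245] ext [0.009 0.009]
glue 0.87 [60, 199, 94, 255] top z 0.143 c [ 0.525 -0.435] ext [0.023 0.023]
```

Run:
```python
import cv2
a=cv2.imread("pics/top0.png")[120:300,120:460]; b=cv2.imread("pics/scene0.png")[130:280,40:400]
a=cv2.resize(a,(680,360)[:2]);b=cv2.resize(b,(680,240))
cv2.imwrite("pics/both.png",cv2.vconcat([a,b]))
```

```text
(no output)
```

View pics/both.png

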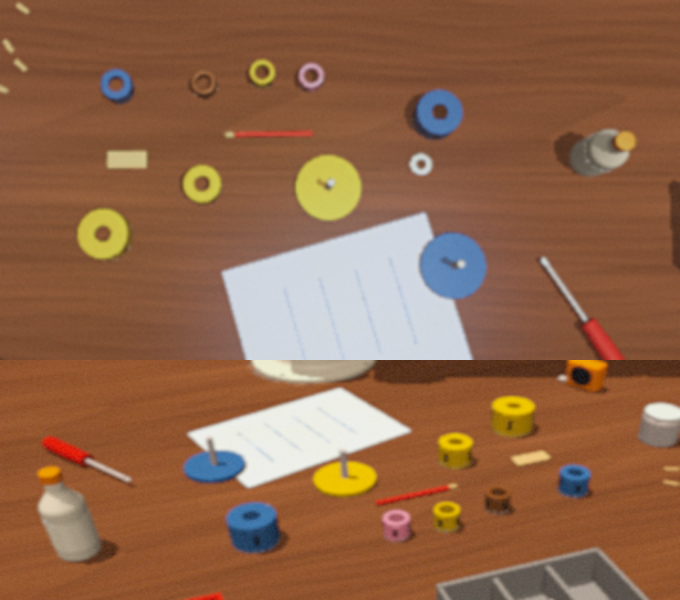

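The top view shows the yellow small between the look-alikes at about full-picture (251,156): brown is to its left at (221,161) and pink to its right at (275,157). The stands and the other saws match the detections, and all cups stand mouth down.

Request:
play_rows(targets=[{"linear": [22,-25,-2],"delta_rot": [0,0,-1.2],"grip": 0},{"linear": [22,-25,-2],"delta_rot": [0,0,-1.2],"grip": 0},{"linear": [22,-25,-2],"delta_rot": [0,0,-1.2],"grip": 0},{"linear": [22,-25,-2],"delta_rot": [0,0,-1.2],"grip": 0},{"linear": [43.4,-49.6,-5],"delta_rot": [0,0,-1.2],"grip": 0},{"linear": [43.4,-49.6,-5],"delta_rot": [0,0,-1.2],"grip": 0},{"linear": [43.4,-49.6,-5],"delta_rot": [0,0,-1.2],"grip": 0},{"linear": [43.4,-49.6,-5],"delta_rot": [0,0,-1.2],"grip": 0},{"linear": [43.4,-49.6,-5],"delta_rot": [0,0,-1.2],"grip": 0},{"linear": [43.4,-49.6,-5],"delta_rot": [0,0,-1.2],"grip": 0}])

```text
time: 1.9
ee_pos: [0.5279, 0.136, 0.1946]
tcp_rot: [180.0, -0.0, 90.1]
wrist_force: [0.3, 1.0, 0.5]
opening: 0.0858
grasp_force: 0.0
```

Request:
play_rows(targets=[{"linear": [9,-10,-1],"grip": 0},{"linear": [9,-10,-1],"grip": 0},{"linear": [9,-10,-1],"grip": 0},{"linear": [9,-10,-1],"grip": 0},{"linear": [9,-10,-1],"grip": 0},{"linear": [9,-10,-1],"grip": 0}])

```text
validation failed for argument at $.ta...
```

```bash
cat >> h.py <<'E'
def circ(w):
    # smallest enclosing circle of top-face points
    c,r=cv2.minEnclosingCircle((w[:,:2]*1000).astype(np.float32)); return np.array(c)/1000,r/1000
def look(names,cam="wrist",sv=None):
    p=bot.camera(cam); W=cloud(p)
    if sv: save(p,sv)
    o=bot.get_obs(); print("t",round(o["time"],2),"tcp",o["ee_pos"].round(4),o["tcp_rot"].round(1),"open",round(o["opening"],4))
    for t in names:
        for d in bot.trace(p,t)[:3]:
            w=W[d["pixels"]]; w=w[~np.isnan(w[:,0])]
            if len(w)<20: continue
            zt=np.percentile(w[:,2],90); top=w[np.abs(w[:,2]-zt)<.004]; c,r=circ(top)
            lo,hi=np.percentile(top[:,:2],[1,99],axis=0)
            print(t,round(d["conf"],2),np.round(d["box"]).astype(int).tolist(),"z",zt.round(4),"c",c.round(4),"r",round(r,4),"c2",((lo+hi)/2).round(4),"rgb",np.median(p["color"][d["pixels"]],0))
E
python3 -c "
from h import *
look(['yellow_small','yellow_medium','yellow_stand'],sv='w1')"
```

```text
t 1.95 tcp [0.5313 0.1312 0.193 ] [1.799e+02 1.000e-01 8.990e+01] open 0.0854
yellow_small 0.87 [304, 292, 341, 328] z 0.0334 c [ 0.6267 -0.046 ] r 0.0173 c2 [ 0.6261 -0.0457] rgb [107.  63.  64.]
yellow_small 0.8 [304, 184, 342, 222] z 0.0337 c [0.6143 0.102 ] r 0.017 c2 [0.6142 0.1025] rgb [77. 48. 31.]
yellow_small 0.67 [314, 245, 339, 280] z 0.0333 c [0.6267 0.0234] r 0.0149 c2 [0.621  0.0234] rgb [94. 71. 31.]
yellow_medium 0.96 [177, 181, 226, 234] z 0.042 c [0.4732 0.0989] r 0.0251 c2 [0.473  0.0997] rgb [213. 200.  91.]
yellow_medium 0.2 [82, 47, 164, 123] z 0.0499 c [0.4032 0.2271] r 0.0329 c2 [0.4035 0.2274] rgb [157. 122.  50.]
yellow_stand 0.71 [179, 294, 244, 341] z 0.0102 c [ 0.4741 -0.0719] r 0.0455 c2 [ 0.4748 -0.0655] rgb [211. 188.  85.]
```

View pics/w1.png

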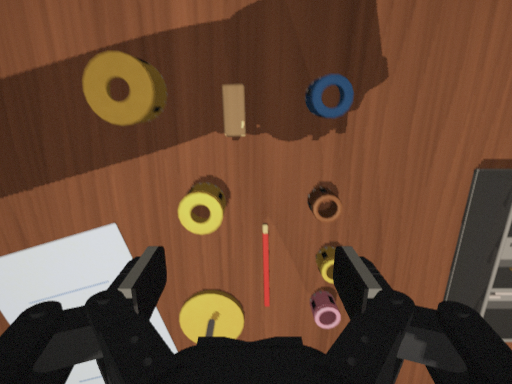

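Request:
play_rows(targets=[{"linear": [9.5,-10.5,-1],"delta_rot": [0,0,0],"grip": 0},{"linear": [9.5,-10.5,-1],"delta_rot": [0,0,0],"grip": 0},{"linear": [9.5,-10.5,-1],"delta_rot": [0,0,0],"grip": 0},{"linear": [9.5,-10.5,-1],"delta_rot": [0,0,0],"grip": 0},{"linear": [9.5,-10.5,-1],"delta_rot": [0,0,0],"grip": 0},{"linear": [9.5,-10.5,-1],"delta_rot": [0,0,0],"grip": 0}])

```text
time: 2.7
ee_pos: [0.6211, 0.0344, 0.1851]
tcp_rot: [180.0, -0.0, 90.2]
wrist_force: [0.1, -0.6, 0.2]
opening: 0.0851
grasp_force: 0.0
```

```bash
python3 -c "
from h import *
look(['yellow_small'],sv='w2')"
```

```text
t 2.75 tcp [0.6211 0.0345 0.1853] [180.   -0.   90.2] open 0.0856
yellow_small 0.83 [243, 170, 276, 208] z 0.0337 c [0.6302 0.0218] r 0.0167 c2 [0.6301 0.0217] rgb [154. 126.  53.]
yellow_small 0.61 [237, 224, 271, 260] z 0.0336 c [ 0.6266 -0.0459] r 0.0169 c2 [ 0.6264 -0.0458] rgb [109.  66.  66.]
yellow_small 0.6 [226, 96, 262, 132] z 0.0341 c [0.6146 0.1019] r 0.0168 c2 [0.6144 0.1017] rgb [92. 56. 34.]
```

Request:
play_rows(force=40, targets=[{"linear": [0.9,-1.3,-4],"delta_rot": [0,0,0],"grip": 0},{"linear": [0.9,-1.3,-8],"delta_rot": [0,0,0],"grip": 0},{"linear": [0.9,-1.3,-12],"delta_rot": [0,0,0],"grip": 0},{"linear": [0.9,-1.3,-15],"delta_rot": [0,0,0],"grip": 0},{"linear": [0.9,-1.3,-17.7],"delta_rot": [0,0,0],"grip": 0},{"linear": [0.9,-1.3,-17.7],"delta_rot": [0,0,0],"grip": 0},{"linear": [0.9,-1.3,-17.7],"delta_rot": [0,0,0],"grip": 0},{"linear": [0.9,-1.3,-17.7],"delta_rot": [0,0,0],"grip": 200},{"linear": [0.9,-1.3,-17.7],"delta_rot": [0,0,0],"grip": 255},{"linear": [0.9,-1.3,-17.7],"delta_rot": [0,0,0],"grip": 255}])

```text
time: 3.8
ee_pos: [0.6315, 0.02, 0.009]
tcp_rot: [179.9, -0.0, 90.1]
wrist_force: [1.0, 0.0, 0.3]
opening: 0.0438
grasp_force: 0.0
```

Request:
play_rows(targets=[{"linear": [0,0,0],"delta_rot": [0,0,0],"grip": 255},{"linear": [0,0,0],"delta_rot": [0,0,0],"grip": 255},{"linear": [0,0,0],"delta_rot": [0,0,0],"grip": 255},{"linear": [0,0,0],"delta_rot": [0,0,0],"grip": 255},{"linear": [0,0,0],"delta_rot": [0,0,0],"grip": 255}])

```text
time: 4.3
ee_pos: [0.6313, 0.0199, 0.0088]
tcp_rot: [179.9, -0.0, 90.1]
wrist_force: [-1.0, 0.2, 5.8]
opening: 0.0324
grasp_force: 39.7
```

Request:
play_rows(targets=[{"linear": [0,0,3],"delta_rot": [0,0,0],"grip": 255},{"linear": [0,0,7],"delta_rot": [0,0,0],"grip": 255},{"linear": [0,0,11],"delta_rot": [0,0,0],"grip": 255},{"linear": [-4,-2.4,12],"delta_rot": [0,0,0],"grip": 255},{"linear": [-8,-4.8,12],"delta_rot": [0,0,0],"grip": 255},{"linear": [-12,-7.2,12],"delta_rot": [0,0,0],"grip": 255},{"linear": [-14.5,-8.7,12],"delta_rot": [0,0,0],"grip": 255},{"linear": [-15.7,-9.4,12],"delta_rot": [0,0,0],"grip": 255},{"linear": [-15.7,-9.4,12],"delta_rot": [0,0,0],"grip": 255},{"linear": [-15.7,-9.4,12],"delta_rot": [0,0,0],"grip": 255}])

```text
time: 5.3
ee_pos: [0.4746, -0.0739, 0.1278]
tcp_rot: [179.9, -0.0, 90.1]
wrist_force: [-0.2, 0.7, -1.0]
opening: 0.032
grasp_force: 40.1
```

```bash
python3 -c "
from h import *
look(['yellow_small','yellow_stand'],sv='w3')"
```

```text
t 5.35 tcp [ 0.4748 -0.0737  0.1276] [180.   -0.   90.1] open 0.0323
yellow_small 0.67 [215, 216, 287, 304] z 0.1526 c [ 0.4742 -0.0723] r 0.0172 c2 [ 0.4742 -0.0719] rgb [98. 74. 31.]
yellow_small 0.65 [392, 142, 450, 183] z 0.0337 c [ 0.6266 -0.046 ] r 0.0174 c2 [ 0.6258 -0.0458] rgb [110.  63.  67.]
yellow_stand 0.83 [202, 140, 300, 224] z 0.0105 c [ 0.4744 -0.0724] r 0.0449 c2 [ 0.4743 -0.0675] rgb [212. 197.  90.]
```

View pics/w3.png

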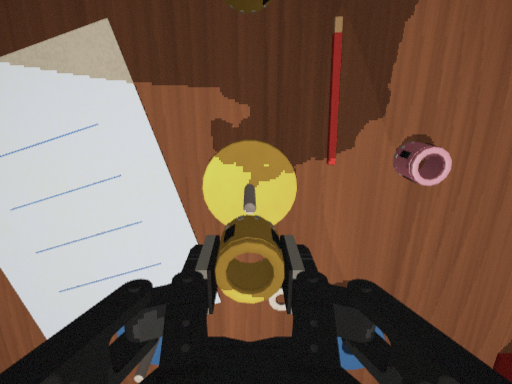

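Request:
play_rows(targets=[{"linear": [0,0,-3.5],"delta_rot": [0,0,0],"grip": 255},{"linear": [0,0,-6],"delta_rot": [0,0,0],"grip": 255},{"linear": [0,0,-8.5],"delta_rot": [0,0,0],"grip": 255},{"linear": [0,0,-10],"delta_rot": [0,0,0],"grip": 255},{"linear": [0,0,-10.8],"delta_rot": [0,0,0],"grip": 255},{"linear": [0,0,-10.8],"delta_rot": [0,0,0],"grip": 255},{"linear": [0,0,-10.8],"delta_rot": [0,0,0],"grip": 255},{"linear": [0,0,-10.8],"delta_rot": [0,0,0],"grip": 60},{"linear": [0,0,-10.8],"delta_rot": [0,0,0],"grip": 60},{"linear": [0,0,-10.8],"delta_rot": [0,0,0],"grip": 60}])

```text
time: 6.45
ee_pos: [0.474, -0.0741, 0.0197]
tcp_rot: [180.0, 0.0, 90.1]
wrist_force: [-0.4, -0.3, 0.6]
opening: 0.0649
grasp_force: 0.0
```

Request:
play_rows(targets=[{"linear": [0,0,0],"delta_rot": [0,0,0],"grip": 0},{"linear": [0,0,0],"delta_rot": [0,0,0],"grip": 0},{"linear": [0,0,5],"delta_rot": [0,0,0],"grip": 0},{"linear": [0,0,10],"delta_rot": [0,0,0],"grip": 0},{"linear": [0,4,13],"delta_rot": [0,0,0],"grip": 0},{"linear": [0,9,15],"delta_rot": [0,0,0],"grip": 0},{"linear": [0,13,15],"delta_rot": [0,0,0],"grip": 0},{"linear": [0,17.2,15],"delta_rot": [0,0,0],"grip": 0},{"linear": [0,17.2,15],"delta_rot": [0,0,0],"grip": 0},{"linear": [0,17.2,15],"delta_rot": [0,0,0],"grip": 0}])

```text
time: 7.45
ee_pos: [0.4736, 0.0986, 0.1694]
tcp_rot: [-180.0, 0.0, 90.2]
wrist_force: [-0.8, -0.3, 0.4]
opening: 0.0852
grasp_force: 0.0
```

```bash
python3 -c "
from h import *
look(['yellow_small','yellow_medium'],sv='w4')
look(['yellow_small','yellow_stand'],'top')"
```

```text
t 7.5 tcp [0.4737 0.0978 0.1695] [-180.     0.    90.2] open 0.0854
yellow_small 0.69 [235, 302, 269, 341] z 0.0434 c [ 0.4741 -0.0712] r 0.0168 c2 [ 0.4741 -0.0696] rgb [93. 72. 30.]
yellow_small 0.65 [361, 162, 405, 199] z 0.0337 c [0.6138 0.1021] r 0.0167 c2 [0.6136 0.1024] rgb [60. 37. 24.]
yellow_medium 0.75 [223, 157, 274, 212] z 0.0421 c [0.4722 0.0995] r 0.0247 c2 [0.4725 0.0999] rgb [213. 204.  93.]
t 7.65 tcp [0.4738 0.0969 0.1695] [-180.    0.   90.] open 0.0851
yellow_small 0.4 [279, 208, 290, 220] z 0.0467 c [ 0.4704 -0.0718] r 0.0148 c2 [ 0.4691 -0.0718] rgb [179. 162.  70.]
yellow_stand 0.64 [264, 197, 299, 231] z 0.0151 c [ 0.4726 -0.0733] r 0.0445 c2 [ 0.4723 -0.0735] rgb [196. 188.  79.]
```

Request:
play_rows(targets=[{"linear": [-0.1,0.2,-4],"delta_rot": [0,0,0],"grip": 0},{"linear": [-0.1,0.2,-8],"delta_rot": [0,0,0],"grip": 0},{"linear": [-0.1,0.2,-12],"delta_rot": [0,0,0],"grip": 0},{"linear": [-0.1,0.2,-15.7],"delta_rot": [0,0,0],"grip": 0},{"linear": [-0.1,0.2,-15.7],"delta_rot": [0,0,0],"grip": 0},{"linear": [-0.1,0.2,-15.7],"delta_rot": [0,0,0],"grip": 100},{"linear": [-0.1,0.2,-15.7],"delta_rot": [0,0,0],"grip": 255},{"linear": [-0.1,0.2,-15.7],"delta_rot": [0,0,0],"grip": 255},{"linear": [-0.1,0.2,-15.7],"delta_rot": [0,0,0],"grip": 255},{"linear": [-0.1,0.2,-15.7],"delta_rot": [0,0,0],"grip": 255}])

```text
time: 8.75
ee_pos: [0.4743, 0.1, 0.0153]
tcp_rot: [179.8, -0.0, 90.1]
wrist_force: [-1.9, -1.2, 7.0]
opening: 0.049
grasp_force: 40.8
```

Request:
play_rows(targets=[{"linear": [0,0,0],"delta_rot": [0,0,0],"grip": 255},{"linear": [0,0,3],"delta_rot": [0,0,0],"grip": 255},{"linear": [0,0,7],"delta_rot": [0,0,0],"grip": 255},{"linear": [0,0,11],"delta_rot": [0,0,0],"grip": 255},{"linear": [0,-4,12],"delta_rot": [0,0,0],"grip": 255},{"linear": [0,-8,12],"delta_rot": [0,0,0],"grip": 255},{"linear": [0,-12,12],"delta_rot": [0,0,0],"grip": 255},{"linear": [0.1,-15.5,12],"delta_rot": [0,0,0],"grip": 255},{"linear": [0.1,-17.2,12],"delta_rot": [0,0,0],"grip": 255},{"linear": [0.1,-17.2,12],"delta_rot": [0,0,0],"grip": 255}])

```text
time: 9.75
ee_pos: [0.4741, -0.0741, 0.1341]
tcp_rot: [179.9, 0.0, 89.9]
wrist_force: [-0.8, 0.0, -1.9]
opening: 0.0491
grasp_force: 42.2
```

```bash
python3 -c "
from h import *
look(['yellow_medium','yellow_stand'],sv='w5')"
```

```text
t 9.8 tcp [ 0.4741 -0.0729  0.1339] [179.9   0.   90. ] open 0.0489
yellow_medium 0.97 [196, 201, 300, 322] z 0.1605 c [ 0.4734 -0.0748] r 0.0252 c2 [ 0.4737 -0.0742] rgb [157. 122.  50.]
yellow_stand 0.71 [202, 141, 297, 214] z 0.0105 c [ 0.4745 -0.0726] r 0.0449 c2 [ 0.4743 -0.0638] rgb [166. 131.  60.]
```

Request:
play_rows(targets=[{"linear": [0.1,0.2,-3],"delta_rot": [0,0,0],"grip": 255},{"linear": [0.1,0.2,-5.5],"delta_rot": [0,0,0],"grip": 255},{"linear": [0.1,0.2,-8],"delta_rot": [0,0,0],"grip": 255},{"linear": [0.1,0.2,-10],"delta_rot": [0,0,0],"grip": 255},{"linear": [0.1,0.2,-10.8],"delta_rot": [0,0,0],"grip": 255},{"linear": [0.1,0.2,-10.8],"delta_rot": [0,0,0],"grip": 255},{"linear": [0.1,0.2,-10.8],"delta_rot": [0,0,0],"grip": 255},{"linear": [0.1,0.2,-10.8],"delta_rot": [0,0,0],"grip": 0},{"linear": [0.1,0.2,-10.8],"delta_rot": [0,0,0],"grip": 0},{"linear": [0.1,0.2,-10.8],"delta_rot": [0,0,0],"grip": 0}])

```text
time: 10.9
ee_pos: [0.4749, -0.07, 0.0248]
tcp_rot: [180.0, 0.0, 90.1]
wrist_force: [-0.1, 0.5, -0.1]
opening: 0.0854
grasp_force: 0.0
```

Request:
play_rows(targets=[{"linear": [0,0,0],"delta_rot": [0,0,0],"grip": 0},{"linear": [0,0,0],"delta_rot": [0,0,0],"grip": 0},{"linear": [0,0,5],"delta_rot": [0,0,0],"grip": 0},{"linear": [0,0,10],"delta_rot": [0,0,0],"grip": 0},{"linear": [0,3,14],"delta_rot": [0,0,0],"grip": 0},{"linear": [0,6,16],"delta_rot": [0,0,0],"grip": 0},{"linear": [0,6,16],"delta_rot": [0,0,0],"grip": 0}])

```text
time: 11.6
ee_pos: [0.476, -0.008, 0.1881]
tcp_rot: [179.7, -0.0, 90.2]
wrist_force: [0.3, -0.2, -0.4]
opening: 0.0856
grasp_force: 0.0
```

```bash
python3 -c "
from h import *
look(['yellow_medium'],sv='w6')"
```

```text
t 11.65 tcp [ 0.4755 -0.0091  0.186 ] [179.8   0.   90.2] open 0.0853
yellow_medium 0.81 [222, 207, 273, 262] z 0.052 c [ 0.475  -0.0698] r 0.025 c2 [ 0.4748 -0.0695] rgb [211. 193.  87.]
```

Request:
play_rows(targets=[{"linear": [-1.5,5,0],"delta_rot": [0,0,0],"grip": 0},{"linear": [-3,10,0],"delta_rot": [0,0,0],"grip": 0},{"linear": [-4.5,15,-1],"delta_rot": [0,0,0],"grip": 0},{"linear": [-6,20,-1],"delta_rot": [0,0,0],"grip": 0},{"linear": [-7.2,23.6,-1],"delta_rot": [0,0,0],"grip": 0},{"linear": [-7.2,23.6,-1],"delta_rot": [0,0,0],"grip": 0},{"linear": [-7.2,23.6,-1],"delta_rot": [0,0,0],"grip": 0}])

```text
time: 12.4
ee_pos: [0.4022, 0.2258, 0.1732]
tcp_rot: [-179.9, 0.1, 90.2]
wrist_force: [-0.4, 0.6, 0.2]
opening: 0.0856
grasp_force: 0.0
```

```bash
python3 -c "
from h import *
look(['yellow_large'],sv='w7')"
```

```text
t 12.45 tcp [0.4026 0.2251 0.1735] [-1.799e+02  1.000e-01  9.010e+01] open 0.0853
yellow_large 0.68 [218, 145, 283, 218] z 0.0501 c [0.4029 0.2274] r 0.0328 c2 [0.4029 0.2279] rgb [255. 255. 145.]
```

Request:
play_rows(targets=[{"linear": [0,0.2,-4],"delta_rot": [0,0,0],"grip": 0},{"linear": [0,0.2,-8],"delta_rot": [0,0,0],"grip": 0},{"linear": [0,0.2,-12],"delta_rot": [0,0,0],"grip": 0},{"linear": [0,0.2,-16],"delta_rot": [0,0,0],"grip": 0},{"linear": [0,0.2,-16],"delta_rot": [0,0,0],"grip": 0},{"linear": [0,0.2,-16],"delta_rot": [0,0,0],"grip": 60},{"linear": [0,0.2,-16],"delta_rot": [0,0,0],"grip": 255},{"linear": [0,0.2,-16],"delta_rot": [0,0,0],"grip": 255},{"linear": [0,0.2,-16],"delta_rot": [0,0,0],"grip": 255},{"linear": [0,0.2,-16],"delta_rot": [0,0,0],"grip": 255}])

```text
time: 13.5
ee_pos: [0.4042, 0.2283, 0.0168]
tcp_rot: [179.8, -0.1, 90.1]
wrist_force: [0.4, -2.5, 7.8]
opening: 0.0657
grasp_force: 45.3
```

Request:
play_rows(targets=[{"linear": [0,0,0],"delta_rot": [0,0,0],"grip": 255},{"linear": [0,0,3],"delta_rot": [0,0,0],"grip": 255},{"linear": [0,0,7],"delta_rot": [0,0,0],"grip": 255},{"linear": [0,0,12],"delta_rot": [0,0,0],"grip": 255},{"linear": [1,-4,12],"delta_rot": [0,0,0],"grip": 255},{"linear": [2,-8,12],"delta_rot": [0,0,0],"grip": 255},{"linear": [3,-12,12],"delta_rot": [0,0,0],"grip": 255},{"linear": [4,-16,12],"delta_rot": [0,0,0],"grip": 255},{"linear": [5,-20,12],"delta_rot": [0,0,0],"grip": 255},{"linear": [6,-24,12],"delta_rot": [0,0,0],"grip": 255}])

```text
time: 14.5
ee_pos: [0.4632, -0.0137, 0.1357]
tcp_rot: [179.9, -0.0, 90.1]
wrist_force: [0.6, 0.9, -1.3]
opening: 0.0654
grasp_force: 45.6
```

Request:
play_rows(targets=[{"linear": [0.6,-3,0],"delta_rot": [0,0,0],"grip": 255},{"linear": [1.2,-5.9,0],"delta_rot": [0,0,0],"grip": 255},{"linear": [1.2,-5.9,0],"delta_rot": [0,0,0],"grip": 255},{"linear": [1.2,-5.9,0],"delta_rot": [0,0,0],"grip": 255}])

```text
time: 14.9
ee_pos: [0.4749, -0.0715, 0.1351]
tcp_rot: [180.0, -0.0, 90.0]
wrist_force: [0.2, 0.9, -1.4]
opening: 0.0652
grasp_force: 45.6
```

```bash
python3 -c "
from h import *
look(['yellow_large','yellow_stand'],sv='w8')"
```

```text
t 14.95 tcp [ 0.4748 -0.0709  0.1351] [180.   -0.   90.1] open 0.0655
yellow_large 0.86 [178, 184, 321, 340] z 0.1682 c [ 0.4743 -0.0715] r 0.033 c2 [ 0.4744 -0.0693] rgb [158. 123.  51.]
yellow_stand 0.83 [203, 141, 295, 203] z 0.0102 c [ 0.4743 -0.0724] r 0.0449 c2 [ 0.4744 -0.0565] rgb [165. 129.  55.]
```

Request:
play_rows(targets=[{"linear": [0,0,-3],"delta_rot": [0,0,0],"grip": 255},{"linear": [0,0,-5],"delta_rot": [0,0,0],"grip": 255},{"linear": [0,0,-7],"delta_rot": [0,0,0],"grip": 255},{"linear": [0,0,-9],"delta_rot": [0,0,0],"grip": 255},{"linear": [0,0,-10.8],"delta_rot": [0,0,0],"grip": 255},{"linear": [0,0,-10.8],"delta_rot": [0,0,0],"grip": 255},{"linear": [0,0,-10.8],"delta_rot": [0,0,0],"grip": 255},{"linear": [0,0,-10.8],"delta_rot": [0,0,0],"grip": 0},{"linear": [0,0,-10.8],"delta_rot": [0,0,0],"grip": 0},{"linear": [0,0,-10.8],"delta_rot": [0,0,0],"grip": 0}])

```text
time: 16.05
ee_pos: [0.475, -0.071, 0.0269]
tcp_rot: [180.0, 0.0, 90.1]
wrist_force: [0.4, 0.4, 0.0]
opening: 0.0855
grasp_force: 0.0
```

Request:
play_rows(targets=[{"linear": [0,0,0],"delta_rot": [0,0,0],"grip": 0},{"linear": [0,0,0],"delta_rot": [0,0,0],"grip": 0},{"linear": [0,0,5],"delta_rot": [0,0,0],"grip": 0},{"linear": [0,0,10],"delta_rot": [0,0,0],"grip": 0},{"linear": [0,3,14],"delta_rot": [0,0,0],"grip": 0},{"linear": [0,6,16],"delta_rot": [0,0,0],"grip": 0},{"linear": [0,6,16],"delta_rot": [0,0,0],"grip": 0}])

```text
time: 16.75
ee_pos: [0.476, -0.009, 0.1901]
tcp_rot: [179.7, -0.0, 90.2]
wrist_force: [0.7, -0.5, -1.3]
opening: 0.0855
grasp_force: 0.0
```

```bash
python3 -c "
from h import *
look(['yellow_large','yellow_stand'],sv='w9')"
```

```text
t 16.8 tcp [ 0.4755 -0.0101  0.1881] [179.8   0.   90.2] open 0.0855
yellow_large 0.58 [217, 196, 278, 270] z 0.06 c [ 0.4746 -0.0702] r 0.0329 c2 [ 0.4744 -0.0698] rgb [212. 195.  88.]
yellow_stand 0.81 [210, 191, 286, 248] z 0.0107 c [ 0.4747 -0.0713] r 0.0447 c2 [ 0.4746 -0.0575] rgb [164. 128.  62.]
```

View pics/w9.png

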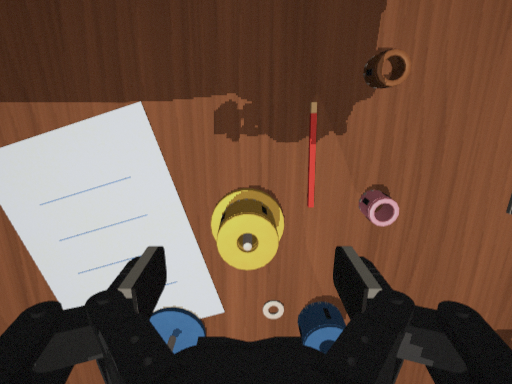

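The yellow stack is seated flat at pixel (248,235), with its top at z = 60 mm. Next is the blue small.

Request:
play_rows(targets=[{"linear": [2,4,0],"delta_rot": [0,0,0],"grip": 0},{"linear": [4.5,8,0],"delta_rot": [0,0,0],"grip": 0},{"linear": [7,12,0],"delta_rot": [0,0,0],"grip": 0},{"linear": [9.5,16,-1],"delta_rot": [0,0,0],"grip": 0},{"linear": [12,20,-1],"delta_rot": [0,0,0],"grip": 0},{"linear": [13.2,23,-1],"delta_rot": [0,0,0],"grip": 0},{"linear": [13.2,23,-1],"delta_rot": [0,0,0],"grip": 0},{"linear": [13.2,23,-1],"delta_rot": [0,0,0],"grip": 0},{"linear": [13.2,23,-1],"delta_rot": [0,0,0],"grip": 0}])

```text
time: 17.8
ee_pos: [0.6065, 0.2174, 0.1758]
tcp_rot: [-179.9, 0.0, 90.0]
wrist_force: [-0.3, 0.8, -0.5]
opening: 0.0855
grasp_force: 0.0
```

```bash
python3 -c "
from h import *
look(['blue_small'],sv='w10')"
```

```text
t 17.85 tcp [0.6066 0.2174 0.1763] [-180.    0.   90.] open 0.0854
blue_small 0.66 [236, 153, 272, 200] z 0.038 c [0.6085 0.2219] r 0.0207 c2 [0.6087 0.2224] rgb [134. 195. 245.]
```

Request:
play_rows(targets=[{"linear": [0.2,0.4,-4],"delta_rot": [0,0,0],"grip": 0},{"linear": [0.2,0.4,-8],"delta_rot": [0,0,0],"grip": 0},{"linear": [0.2,0.4,-12],"delta_rot": [0,0,0],"grip": 0},{"linear": [0.2,0.4,-16.6],"delta_rot": [0,0,0],"grip": 0},{"linear": [0.2,0.4,-16.6],"delta_rot": [0,0,0],"grip": 0},{"linear": [0.2,0.4,-16.6],"delta_rot": [0,0,0],"grip": 100},{"linear": [0.2,0.4,-16.6],"delta_rot": [0,0,0],"grip": 255},{"linear": [0.2,0.4,-16.6],"delta_rot": [0,0,0],"grip": 255},{"linear": [0.2,0.4,-16.6],"delta_rot": [0,0,0],"grip": 255},{"linear": [0.2,0.4,-16.6],"delta_rot": [0,0,0],"grip": 255}])

```text
time: 18.9
ee_pos: [0.6103, 0.2233, 0.0139]
tcp_rot: [179.7, -0.1, 90.1]
wrist_force: [-1.1, -2.2, 7.9]
opening: 0.0403
grasp_force: 39.9
```

Request:
play_rows(targets=[{"linear": [0,0,0],"delta_rot": [0,0,0],"grip": 255},{"linear": [0,0,0],"delta_rot": [0,0,0],"grip": 255},{"linear": [0,0,3],"delta_rot": [0,0,0],"grip": 255},{"linear": [0,0,7],"delta_rot": [0,0,0],"grip": 255},{"linear": [0,0,12],"delta_rot": [0,0,0],"grip": 255},{"linear": [-2,-4,14],"delta_rot": [0,0,0],"grip": 255},{"linear": [-4,-8,14],"delta_rot": [0,0,0],"grip": 255},{"linear": [-6,-12,14],"delta_rot": [0,0,0],"grip": 255},{"linear": [-8,-16,14],"delta_rot": [0,0,0],"grip": 255},{"linear": [-10,-20,14],"delta_rot": [0,0,0],"grip": 255}])

```text
time: 19.9
ee_pos: [0.5082, 0.0216, 0.1522]
tcp_rot: [179.8, -0.0, 90.1]
wrist_force: [1.3, 0.2, -0.1]
opening: 0.0404
grasp_force: 41.0
```

Request:
play_rows(targets=[{"linear": [-2,-4,0],"delta_rot": [0,0,0],"grip": 255},{"linear": [-4,-8,0],"delta_rot": [0,0,0],"grip": 255},{"linear": [-6,-12,0],"delta_rot": [0,0,0],"grip": 255},{"linear": [-8,-16,0],"delta_rot": [0,0,0],"grip": 255},{"linear": [-10.5,-20,-0.5],"delta_rot": [0,0,0],"grip": 255},{"linear": [-13,-24,-1],"delta_rot": [0,0,0],"grip": 255},{"linear": [-13.8,-26.3,-1.5],"delta_rot": [0,0,0],"grip": 255},{"linear": [-13.8,-26.3,-1.5],"delta_rot": [0,0,0],"grip": 255},{"linear": [-13.8,-26.3,-1.5],"delta_rot": [0,0,0],"grip": 255}])

```text
time: 20.8
ee_pos: [0.3708, -0.2405, 0.1367]
tcp_rot: [179.9, 0.0, 90.0]
wrist_force: [-0.8, -1.0, -0.5]
opening: 0.0401
grasp_force: 41.0
```

```bash
python3 -c "
from h import *
look(['blue_small','blue_stand'],sv='w11')"
```

```text
t 20.85 tcp [ 0.3711 -0.2401  0.1366] [179.9   0.   90.1] open 0.0405
blue_small 0.68 [208, 210, 290, 314] z 0.1606 c [ 0.3704 -0.242 ] r 0.021 c2 [ 0.3704 -0.2415] rgb [39. 66. 90.]
blue_stand 0.92 [204, 136, 295, 225] z 0.0104 c [ 0.3709 -0.2424] r 0.0448 c2 [ 0.3708 -0.2358] rgb [ 76. 122. 168.]
blue_stand 0.62 [424, 132, 512, 209] z 0.048 c [ 0.5745 -0.2207] r 0.0313 c2 [ 0.5677 -0.2199] rgb [38. 53. 73.]
```

View pics/w11.png

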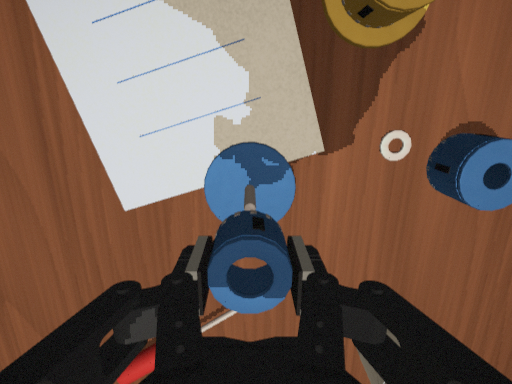

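Request:
play_rows(targets=[{"linear": [0,0,-3],"delta_rot": [0,0,0],"grip": 255},{"linear": [0,0,-5.5],"delta_rot": [0,0,0],"grip": 255},{"linear": [0,0,-8],"delta_rot": [0,0,0],"grip": 255},{"linear": [0,0,-10],"delta_rot": [0,0,0],"grip": 255},{"linear": [0,0,-11.2],"delta_rot": [0,0,0],"grip": 255},{"linear": [0,0,-11.2],"delta_rot": [0,0,0],"grip": 255},{"linear": [0,0,-11.2],"delta_rot": [0,0,0],"grip": 255},{"linear": [0,0,-11.2],"delta_rot": [0,0,0],"grip": 0},{"linear": [0,0,-11.2],"delta_rot": [0,0,0],"grip": 0},{"linear": [0,0,-11.2],"delta_rot": [0,0,0],"grip": 0}])

```text
time: 21.95
ee_pos: [0.371, -0.2401, 0.0238]
tcp_rot: [180.0, 0.0, 90.1]
wrist_force: [-0.3, 0.6, -0.2]
opening: 0.0813
grasp_force: 0.0
```

Request:
play_rows(targets=[{"linear": [0,0,0],"delta_rot": [0,0,0],"grip": 0},{"linear": [0,0,0],"delta_rot": [0,0,0],"grip": 0},{"linear": [0,0,5],"delta_rot": [0,0,0],"grip": 0},{"linear": [0,0,10],"delta_rot": [0,0,0],"grip": 0},{"linear": [4,0,14],"delta_rot": [0,0,0],"grip": 0},{"linear": [8,1,15],"delta_rot": [0,0,0],"grip": 0},{"linear": [12,2,15],"delta_rot": [0,0,0],"grip": 0},{"linear": [17,2,15],"delta_rot": [0,0,0],"grip": 0},{"linear": [20.2,2,15],"delta_rot": [0,0,0],"grip": 0},{"linear": [20.2,2,15],"delta_rot": [0,0,0],"grip": 0}])

```text
time: 22.95
ee_pos: [0.5756, -0.2195, 0.1713]
tcp_rot: [-179.9, -0.1, 90.2]
wrist_force: [-0.5, 0.7, -1.1]
opening: 0.0852
grasp_force: 0.0
```

```bash
python3 -c "
from h import *
look(['blue_large','blue_small'],sv='w12')"
```

```text
t 23.0 tcp [ 0.5739 -0.2197  0.1719] [-179.9   -0.    90.2] open 0.0853
blue_large 0.64 [215, 148, 280, 218] z 0.0481 c [ 0.5754 -0.2202] r 0.0308 c2 [ 0.5754 -0.2198] rgb [ 76. 123. 170.]
blue_small 0.57 [23, 177, 83, 228] z 0.0474 c [ 0.3718 -0.2411] r 0.0214 c2 [ 0.372  -0.2409] rgb [38. 56. 74.]
```

Request:
play_rows(targets=[{"linear": [0.1,0,-4],"delta_rot": [0,0,0],"grip": 0},{"linear": [0.1,0,-8],"delta_rot": [0,0,0],"grip": 0},{"linear": [0.1,0,-12],"delta_rot": [0,0,0],"grip": 0},{"linear": [0.1,0,-15.8],"delta_rot": [0,0,0],"grip": 0},{"linear": [0.1,0,-15.8],"delta_rot": [0,0,0],"grip": 0},{"linear": [0.1,0,-15.8],"delta_rot": [0,0,0],"grip": 60},{"linear": [0.1,0,-15.8],"delta_rot": [0,0,0],"grip": 255},{"linear": [0.1,0,-15.8],"delta_rot": [0,0,0],"grip": 255},{"linear": [0.1,0,-15.8],"delta_rot": [0,0,0],"grip": 255},{"linear": [0.1,0,-15.8],"delta_rot": [0,0,0],"grip": 255}])

```text
time: 24.1
ee_pos: [0.5752, -0.2209, 0.0191]
tcp_rot: [179.8, 0.1, 90.1]
wrist_force: [-2.4, -0.8, 8.3]
opening: 0.0602
grasp_force: 44.4
```

Request:
play_rows(targets=[{"linear": [0,0,0],"delta_rot": [0,0,0],"grip": 255},{"linear": [0,0,3],"delta_rot": [0,0,0],"grip": 255},{"linear": [0,0,8],"delta_rot": [0,0,0],"grip": 255},{"linear": [-3,0,12],"delta_rot": [0,0,0],"grip": 255},{"linear": [-7,-1,12],"delta_rot": [0,0,0],"grip": 255},{"linear": [-11,-2,12],"delta_rot": [0,0,0],"grip": 255},{"linear": [-16,-2.2,12],"delta_rot": [0,0,0],"grip": 255},{"linear": [-20.4,-2.2,12],"delta_rot": [0,0,0],"grip": 255},{"linear": [-20.4,-2.2,12],"delta_rot": [0,0,0],"grip": 255},{"linear": [-20.4,-2.2,12],"delta_rot": [0,0,0],"grip": 255}])

```text
time: 25.1
ee_pos: [0.3697, -0.2426, 0.1375]
tcp_rot: [179.8, 0.1, 90.0]
wrist_force: [1.0, -0.6, -1.0]
opening: 0.0602
grasp_force: 44.7
```

```bash
python3 -c "
from h import *
look(['blue_large','blue_stand'],sv='w13')"
```

```text
t 25.15 tcp [ 0.3704 -0.2425  0.1372] [1.798e+02 1.000e-01 9.010e+01] open 0.0602
blue_large 0.72 [183, 188, 318, 332] z 0.1663 c [ 0.3693 -0.2424] r 0.0314 c2 [ 0.3693 -0.2413] rgb [40. 67. 97.]
blue_stand 0.69 [204, 135, 296, 208] z 0.0102 c [ 0.3705 -0.2414] r 0.0445 c2 [ 0.3703 -0.2278] rgb [ 46.  75. 107.]
```

Rim at 0.118 m; shift +0.2 cm in x and lower 10.7 cm.

Request:
play_rows(targets=[{"linear": [0.2,0,-3],"delta_rot": [0,0,0],"grip": 255},{"linear": [0.2,0,-5],"delta_rot": [0,0,0],"grip": 255},{"linear": [0.2,0,-7],"delta_rot": [0,0,0],"grip": 255},{"linear": [0.2,0,-9],"delta_rot": [0,0,0],"grip": 255},{"linear": [0.2,0,-10.7],"delta_rot": [0,0,0],"grip": 255},{"linear": [0.2,0,-10.7],"delta_rot": [0,0,0],"grip": 255},{"linear": [0.2,0,-10.7],"delta_rot": [0,0,0],"grip": 255},{"linear": [0.2,0,-10.7],"delta_rot": [0,0,0],"grip": 0},{"linear": [0.2,0,-10.7],"delta_rot": [0,0,0],"grip": 0},{"linear": [0.2,0,-10.7],"delta_rot": [0,0,0],"grip": 0}])

```text
time: 26.25
ee_pos: [0.3721, -0.2422, 0.0288]
tcp_rot: [180.0, 0.0, 90.1]
wrist_force: [-0.3, -0.4, 0.8]
opening: 0.0856
grasp_force: 0.0
```

Request:
play_rows(targets=[{"linear": [0,0,0],"delta_rot": [0,0,0],"grip": 0},{"linear": [0,0,0],"delta_rot": [0,0,0],"grip": 0},{"linear": [0,0,5],"delta_rot": [0,0,0],"grip": 0},{"linear": [0,0,10],"delta_rot": [0,0,0],"grip": 0},{"linear": [0,3,14],"delta_rot": [0,0,0],"grip": 0},{"linear": [0,6,16],"delta_rot": [0,0,0],"grip": 0},{"linear": [0,6,16],"delta_rot": [0,0,0],"grip": 0}])

```text
time: 26.95
ee_pos: [0.3728, -0.1807, 0.1922]
tcp_rot: [179.7, 0.1, 90.2]
wrist_force: [-0.6, -0.7, -0.7]
opening: 0.0856
grasp_force: 0.0
```

```bash
python3 -c "
from h import *
look(['blue_large','yellow_large'],sv='w14')
look(['glue'],'scene',sv='s14')"
```

```text
t 27.0 tcp [ 0.3725 -0.1816  0.1902] [1.798e+02 1.000e-01 9.020e+01] open 0.0855
blue_large 0.8 [222, 200, 278, 265] z 0.058 c [ 0.3722 -0.2412] r 0.0309 c2 [ 0.3721 -0.2406] rgb [ 72. 117. 162.]
t 27.15 tcp [ 0.3715 -0.1824  0.1875] [-179.9   -0.    90.1] open 0.0856
glue 0.73 [58, 197, 91, 253] z 0.1269 c [ 0.5256 -0.4349] r 0.0114 c2 [ 0.5288 -0.4351] rgb [165. 147. 124.]
```

View pics/s14.png

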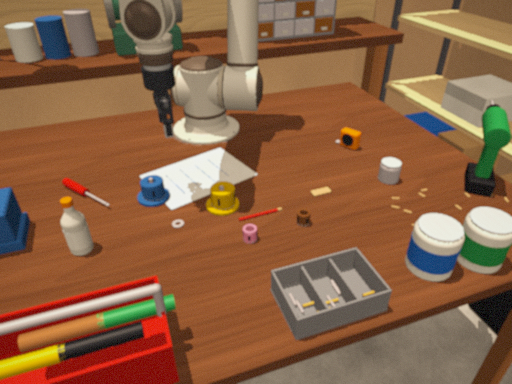

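The scene view shows both stacks seated, blue at (153,188) and yellow at (222,197). The glue bottle is upright at (75,228), and the arm is clear.

```bash
python3 -c "
from workcell import bot
print(bot.job_done())"
```

```text
the job is handed in; nothing more can be done
None
```

All five hole saws are nested on their stands, measured seated flat on the bases; the glue bottle is still upright, and the job was handed in at about 27 s of the 136 s allowed.

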